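# Nest three drain cups on the drying hook

## Task

Take the three square drain cups from the rack and hang them on the bar of the drying hook, open side to the back: first the small one, then the middle one over it, then the large one over that. Push each back until it sits nested against the one before, and press the last one gently against the spring until the red latch springs up in front of it and keeps the whole stack. Keep every push on the hook under about 15 N, and leave the spool and the two tins where they are.

Things in the scene. Friction and masses are not known exactly. Their poses are not given: they have to be found in the camera images.
- hook_stand: Grey stand fixed to the bench, column 30 x 36 mm, 144 mm high, with one level square steel bar (12 x 12 mm) that sticks out along the stand's -x, its axis 130 mm above the mat. Origin: on the mat under the column's middle; y sideways, z up. The bar is clamped up to 22 mm farther out or in than nominal, with all it carries: no pose here shows that; feel or see it.
- bar_tip (a point): Nominal (not actual, see hook_stand) place of the bar's free end, on its axis, 120 mm before the column's middle; axes as hook_stand. The last 14 mm of the bar taper to a round nose 6 mm across. A cup's hole has 1.5 mm of room all round on the bar.
- plate_front (a point): Nominal (not actual, see hook_stand) middle of the front of the black backing plate round the bar (26 mm square), 54 mm before the column's middle; axes as hook_stand. It gives up to 9 mm toward the column, at 1 N first and 4 N last, then stops hard. Three well nested cups (42 mm in all) fit between it and the latch only with the plate pushed back 6 mm.
- latch (a joint): Red sprung nib on the bar's top. 0: up, 5 mm above the bar; grows to 0.007 m as it is pressed down. Nominally its ramp begins 16 mm and its upright back face lies 30 mm behind the bar's tip. A cup pushed on presses it down (1 to 3 N of push); it springs up once the cup's front has passed its back face and then keeps the cup from sliding off.
- small_cup: Orange square cup, goes on first: 36 mm wide and high, 22 mm deep, walls and floor 3 mm, under 100 g. The floor is its front, with a 15 mm square hole that runs on 14 mm deep through a hub inside. Origin: middle of the hole in the front face; x into the cup toward its open back, z up as it stands in the rack on a side wall, hole axis 26 mm above the mat.
- middle_cup: White square cup, goes over the small one: as that, but 51 mm wide and high; axis 33.5 mm above the mat in the rack. Same depth, hole, hub, origin and axes. Nested, its hub butts on the small cup's front: its front lies 14 mm before the small cup's front, with 4.5 mm of room all round inside its wall.
- large_cup: Blue square cup, goes over the middle one: as the small one, but 66 mm wide and high; axis 41 mm above the mat in the rack. Same depth, hole, hub, origin and axes. Nested, its front lies 14 mm before the middle cup's front, with 4.5 mm of room all round inside its wall.
- cup_rack: Low wooden rack, 136 x 52 mm and 8 mm thick, fixed, with three places 42 mm apart along its x; low ribs (tops 12.5 mm above the mat, 26 mm long in y) hold the cups' feet. Origin under its middle. The cups stand in it in any order, their x axes along the rack's x.
- thread_spool: Wooden thread spool, 28 mm across, 30 mm high, standing by the work; leave it. Origin under its middle.
- round_tin: Small round tin, 35 mm across, 12 mm high; leave it. Origin under its middle.
- glass_tin: Small round tin with a glass lid, 28 mm across, 12 mm high; leave it. Origin under its middle.
There are look-alikes about, which are no part of the job. Of the things shaped like the middle_cup, the white one is meant.

How it is judged (in metres and radians):
On the way, in this order (a step that is already met when the one before it is completed fails the run):
1. the small cup hangs on the bar behind the latch, let go (contact force between the fingers and small_cup below 0.1 N and x of small_cup in the frame of hook_stand between -0.114 and -0.03 m and y of small_cup in the frame of hook_stand between -0.006 and 0.006 m and z of small_cup in the frame of hook_stand between 0.122 and 0.136 m and value of joint latch below 0.002 m), for 0.2 s.
2. the middle cup is on the bar behind the latch, nested over the small cup, let go (contact force between the fingers and middle_cup below 0.1 N and x of middle_cup in the frame of hook_stand between -0.114 and -0.03 m and y of middle_cup in the frame of hook_stand between -0.006 and 0.006 m and z of middle_cup in the frame of hook_stand between 0.122 and 0.136 m and x of middle_cup in the frame of small_cup between -0.0195 and -0.0115 m and y of middle_cup in the frame of small_cup between -0.0045 and 0.0045 m and z of middle_cup in the frame of small_cup between -0.0045 and 0.0045 m and value of joint latch below 0.002 m), for 0.2 s.
3. the large cup is nested over the middle cup and the latch is up in front of it (x of large_cup in the frame of hook_stand between -0.114 and -0.066 m and y of large_cup in the frame of hook_stand between -0.006 and 0.006 m and z of large_cup in the frame of hook_stand between 0.122 and 0.136 m and x of large_cup in the frame of middle_cup between -0.0165 and -0.0115 m and y of large_cup in the frame of middle_cup between -0.0045 and 0.0045 m and z of large_cup in the frame of middle_cup between -0.0045 and 0.0045 m and x of middle_cup in the frame of small_cup between -0.0165 and -0.0115 m and y of middle_cup in the frame of small_cup between -0.0045 and 0.0045 m and z of middle_cup in the frame of small_cup between -0.0045 and 0.0045 m and value of joint latch below 0.002 m), for 0.2 s.
At the end, for the whole second after the job is handed in: All three cups hang at rest on the bar, open side to the back and in line with it within about 10 degrees, the middle over the small and the large over the middle, each front 11.5 to 16.5 mm before the next and centred on it within 4.5 mm, and the latch is up (within 2 mm) in front of the large cup (all of step 3 and x of small_cup in the frame of hook_stand between -0.114 and -0.03 m and y of small_cup in the frame of hook_stand between -0.006 and 0.006 m and z of small_cup in the frame of hook_stand between 0.122 and 0.136 m and angle between the x axis of each of small_cup, middle_cup, large_cup and the x axis of hook_stand, either way round below 0.17 rad and linear speed of each of small_cup, middle_cup, large_cup below 0.02 m/s); the robot touches nothing.
It fails at once if the contact forces on the drying hook pass 22 N (contact force between hook_stand and anything else above 22 N).
It fails at once if the spool is moved more than 25 mm (distance of thread_spool from where it was at the start of the episode above 0.025 m).
It fails at once if the round tin is moved more than 25 mm (distance of round_tin from where it was at the start of the episode above 0.025 m).
It fails at once if the glass-lidded tin is moved more than 25 mm (distance of glass_tin from where it was at the start of the episode above 0.025 m).
It also fails if it takes over 72 s, if anything falls off the work surface, if the arm or the gripper's body presses on something with over 40 N, if the wrist force passes 120 N, or if a joint passes its speed limit or range.

## Robot

A 7-joint arm with a two-finger parallel gripper is mounted at the origin on a cart in front of the work surface, level with it; the furniture and walls round the work are solid. World frame = base frame: x ahead of the robot, y to its left, z up, the work surface at z = 0. Lengths are in mm, angles in rad, forces in N, time in s.
With the tool pointing down it reaches from about 400 to 875 mm from the base axis. Payload 4.4 kg.
Tool frame: the origin (TCP) lies midway between the tips of the shut fingers; the grasp point (between the pads) lies 19 mm behind it (ctrl.grip_point_offset is the distance from the TCP to the grasp point, in mm); z points along the fingers, x is the direction in which the jaws open and shut, and the axes are right-handed (so a half turn about z gives the same grasp; the last joint's range is limited). The gripper opens to 85 mm and grips with 20 to 120 N. Pads are 22 mm wide; open, the fingers measure 114 mm over their backs; the gripper's body (76 mm by 85 mm) begins 54 mm behind the grasp point. The pads swing forward as they close: fully open they stand 13 mm farther back than shut.
Start: joints at [1.046, 0.628, 0.038, 1.517, -0.027, 0.996, -0.02], TCP at [287.896, -582.781, 210.013] pointing down, gripper open.
Joint ranges: [-3.06, 3.06], [-0.37, 2.12], [-1.25, 1.32], [0.18, 2.47], [-1.1, 4.24], [0.23, 1.98], [-2.94, 2.94]. Speed limits (rad/s): [2.57, 2.57, 3.14, 3.14, 3.14, 3.14, 3.14].

## Interface

Orientations are given as [roll, pitch, yaw] about the fixed x, y, z axes, in that order (R = Rz(yaw) Ry(pitch) Rx(roll)).
In Python, from cell import ctrl, viewer gives the robot as it stands.
- The arm moves only by the tool apply_moves, never from a script. Its argument "series" is a list that holds one entry, the list of rows, each a list of 6 numbers: the shift along the tool's x, y, z normalised to -1 to 1, where 1 is 50 mm, then the turn, a rotation vector about the tool's x, y, z normalised to -1 to 1, where 1 is 6 degrees. In form: [[[tx, ty, tz, rx, ry, rz], ...]]. A call has exactly 5 rows; each row shifts and turns the commanded pose from where the row before left it, along the tool's axes as they then stand; what a row does not reach is not made up. A row lasts 1/8 s, in which the tool goes at most 62.5 mm and 10.7 degrees, less where a joint would pass 70% of its speed; a pose out of reach is approached as far as the arm can. A call with a number of a shift or a turn outside -1 to 1 is refused whole. A call with a gripper value outside its range is refused whole. "claw" is the gripper command: -1 is shut, 1 is fully open, values between are in proportion, set as the call begins (left out, the last holds). The fingers move at their own pace and stop on an object; the grip force is fixed at half the most. Time passes only in rows, so rows that do not move let the fingers close, or fill a call up. It gives the time, the measured TCP pose, the force and the opening at its end, in the units of the state.
- ctrl.read_state(): the state, without advancing time (a new reading comes with each control period).
- viewer.get_image(name): name is "side" or "top"; returns the picture (420x560x3 uint8, blue, green, red); there is no depth.
- viewer.camera_info(name): a dict with "K" (3x3 intrinsics, pixels), "R" (3x3) and "t" (3): a world point X has camera coordinates R X + t. Camera axes: x right, y down, z forward; pixel columns grow to the right and rows downward; lengths in mm; the calibration is good to about 2 mm. A picture is of the moment at which its call begins. camera_info takes no time and is no camera call.
- ctrl.finish_job(): hands the job in, once; it reports no verdict.
Trained networks look in the newest picture that a camera, given by its name, has taken for a name from the list of things; names that differ only in an ending like _2 or _b are one class to them, and where a whole thing is asked for, a point or a joint stands for the part that bears it (a point fixed in the world has none). Each returns a list of dicts, best first, with "score" (0 to 1); they miss things now and then, are a little off and sometimes report something else, mostly with a low value. They report only what shows in the picture. A call takes as long as a camera call. They do not tell look-alikes from the thing itself.
- viewer.find_in(camera, label): "location" ([column, row] as shares, 0 to 1, of the picture: columns of its width, rows of its height, amid what is visible of it).
The state is a dict: "clock": time; "qpos": joint angles; "qd": joint speeds; "tau": joint torques, N m; "eef_pos": TCP position; "tool_rot": TCP orientation; "force": force on the tool from outside, world axes, zero at the start; "torque": the same for the moment, N m; "width": finger opening in mm.
Only numpy, scipy, OpenCV 4.12 (cv2) and the standard library are available. Lean on these libraries where they do the work, as an engineer would, in place of code of your own. Each camera call takes 0.05 s, during which the arm holds its last target. There are 200 camera calls.

## Working session

There is one attempt and no reset: what is moved stays moved. The work goes in short steps, Python scripts to look and compute and a tool call to move; the robot and the scene stay as the last step left them, time stands still between calls to the robot, and variables do not carry over. Pictures are saved under pics/ and viewed, about 8 in all and at most 12, crops included, and the job is handed in when it is done.

Besides the shell and the picture viewer there is one more tool, called after "Request:" as name(argument=value, ...) on one line, values as JSON. apply_moves: Moves the arm, as the interface text tells. Scaled input: -1 to 1 covers 50 mm each way for a shift and 6 degrees each way for a turn. Its arguments: {"type":"object","properties":{"series":{"type":"array","items":{"type":"array","items":{"type":"array","items":{"type":"number"}}}},"claw":{"type":"number"}},"required":["series"]}

```bash
mkdir -p pics; cat > h.py <<'E'
from cell import ctrl, viewer
import numpy as np, cv2
from scipy.spatial.transform import Rotation as Ro
def cam(n):
    c=viewer.camera_info(n); return np.array(c['K']),np.array(c['R']),np.array(c['t']).ravel()
def ray(n,px):
    K,R,t=cam(n); d=R.T@np.linalg.inv(K)@np.array([px[0],px[1],1.]); return -R.T@t,d/np.linalg.norm(d)
def atz(n,px,z):
    o,d=ray(n,px); return o+d*(z-o[2])/d[2]
def proj(n,X):
    K,R,t=cam(n); p=(K@(R@np.atleast_2d(X).T+t[:,None])).T; return p[:,:2]/p[:,2:]
def tri(a,pa,b,pb):
    o1,d1=ray(a,pa);o2,d2=ray(b,pb)
    s=np.linalg.lstsq(np.c_[d1,-d2],o2-o1,rcond=None)[0]
    p,q=o1+s[0]*d1,o2+s[1]*d2; return (p+q)/2,np.linalg.norm(p-q)
E
python3 - <<'E'
from h import *
np.set_printoptions(precision=1,suppress=True)
s=ctrl.read_state();print(s)
print(ctrl.grip_point_offset)
for n in('side','top'):
    cv2.imwrite(f'pics/{n}0.png',viewer.get_image(n)); K,R,t=cam(n); print(n,K.tolist(),-R.T@t,R[2])
    for l in ['hook_stand','latch','plate_front','small_cup','middle_cup','large_cup','cup_rack','thread_spool','round_tin','glass_tin']:
        print(l,[(np.round(np.array(d['location'])*[560,420]).tolist(),round(d['score'],2)) for d in viewer.find_in(n,l)][:4])
E
```

```text
{'clock': 0.0, 'qpos': array([ 1. ,  0.6,  0. ,  1.5, -0. ,  1. , -0. ]), 'qd': array([-0., -0., -0.,  0., -0., -0., -0.]), 'tau': array([ -0. , -56.3,   1.2, -19.3,   0. ,   0. ,   0. ]), 'eef_pos': array([ 287.6, -582.2,  209.1]), 'tool_rot': array([ 3.1,  0. , -1.1]), 'force': array([-0.2, -0.1, -0.1]), 'torque': array([ 0.1, -0. ,  0. ]), 'width': 85.65921578468291}
18.700000000000003
side [[448.9673927222471, 0.0, 279.2820440915843], [0.0, 448.9673927222471, 209.17085625468707], [0.0, 0.0, 1.0]] [319.9 498.3 540. ] [ 0.2 -0.9 -0.5]
hook_stand [([207.0, 192.0], 0.6)]
latch []
plate_front [([206.0, 191.0], 0.65)]
small_cup [([290.0, 214.0], 0.51)]
middle_cup [([370.0, 247.0], 0.76), ([303.0, 204.0], 0.7), ([352.0, 313.0], 0.65)]
large_cup [([312.0, 195.0], 0.93)]
cup_rack [([292.0, 223.0], 0.52)]
thread_spool [([320.0, 279.0], 0.77)]
round_tin [([340.0, 268.0], 0.63)]
glass_tin [([270.0, 291.0], 0.73)]
top [[514.7312301842994, 0.0, 276.8756518079072], [0.0, 514.7312301842994, 208.41414386166213], [0.0, 0.0, 1.0]] [ 378.  -293.9 1114.2] [ 0.1  0.  -1. ]
hook_stand [([280.0, 135.0], 0.82)]
latch [([346.0, 207.0], 0.27)]
plate_front [([278.0, 134.0], 0.84)]
small_cup [([337.0, 195.0], 0.55)]
middle_cup [([354.0, 208.0], 0.86), ([301.0, 292.0], 0.7), ([197.0, 287.0], 0.58)]
large_cup []
cup_rack [([345.0, 210.0], 0.57)]
thread_spool [([242.0, 254.0], 0.48)]
round_tin [([268.0, 267.0], 0.59)]
glass_tin [([220.0, 212.0], 0.64)]
```

View pics/side0.png

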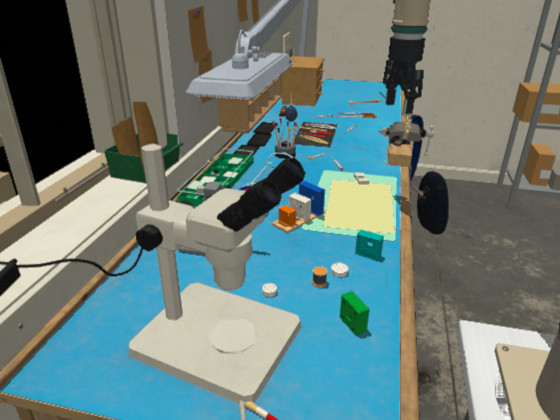

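View pics/top0.png

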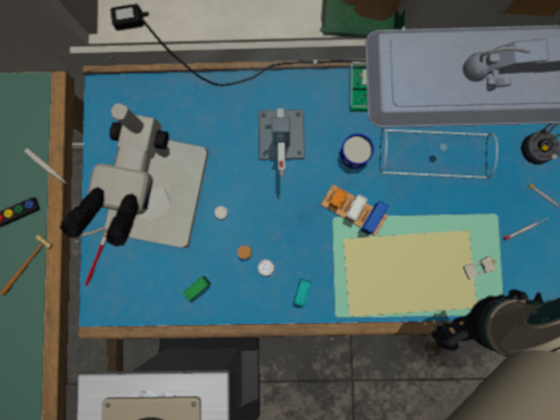

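Side view: orange (288,214), white (300,205), blue (312,195) in the rack; green look-alikes (teal 370,245; green 354,313); the microscope hides the hook. Top view: hook (280,135), bar going toward image bottom, rack cups orange (338,197), white (356,208), blue (375,217).

```bash
python3 - <<'E'
from h import *
np.set_printoptions(precision=1,suppress=True)
im=viewer.get_image('top')
a=cv2.resize(im[100:205,250:320],None,fx=5.7,fy=5.7,interpolation=cv2.INTER_CUBIC)
b=cv2.resize(im[175:245,315:395],None,fx=5,fy=5,interpolation=cv2.INTER_CUBIC)
H=max(a.shape[0],b.shape[0]);z=lambda q:cv2.copyMakeBorder(q,0,H-q.shape[0],0,0,0)
cv2.imwrite('pics/c1.png',np.hstack([z(a),z(b)]))
# x/y axes at pixels
print(proj('top',[[300,-300,0],[400,-300,0],[300,-200,0]]))
for p,zz in [((280,135),0),((281,110),144),((281,172),130),((338,197),44),((356,208),59),((375,217),74),((220,212),10),((242,254),30),((268,267),10),((301,292),40),((197,287),40)]: print(p,atz('top',p,zz))
print(proj('side',[atz('top',(281,172),130)]))
E
```

```text
[[291.6 299. ]
 [290.6 252.1]
 [244.9 299.9]]
(280, 135) [ 658.2 -282.2    0. ]
(281, 110) [ 671.3 -286.6  144. ]
(281, 172) [ 552.3 -284.1  130. ]
(338, 197) [ 511.9 -401.3   44. ]
(356, 208) [ 486.5 -436.    59. ]
(375, 217) [ 465.9 -471.6   74. ]
(220, 212) [ 489.  -149.3   10. ]
(242, 254) [ 397.4 -197.6   30. ]
(268, 267) [ 369.  -251.1   10. ]
(301, 292) [ 316.8 -319.4   40. ]
(197, 287) [ 330.8 -104.3   40. ]
[[255.1 195.3]]
```

View pics/c1.png

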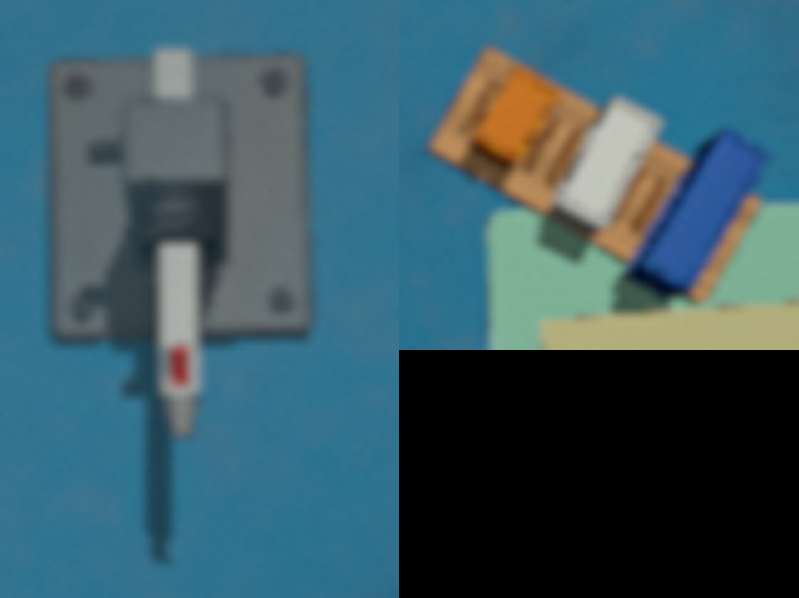

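Hook crop: bar tip at about px (281.6,176.7), latch red at about (281.5,164), bar nearly along world -x. Rack order: orange, white, blue. Next: which side is open, and fit the rack pose.

```bash
python3 - <<'E'
from h import *
np.set_printoptions(precision=1,suppress=True)
im=viewer.get_image('side')
a=cv2.resize(im[172:242,262:342],None,fx=8,fy=8,interpolation=cv2.INTER_CUBIC)
cv2.imwrite('pics/c2.png',a)
c=lambda x,y:(250+(x+.5)/5.7-.5,100+(y+.5)/5.7-.5)
d=lambda x,y:(315+(x-399+.5)/5-.5,175+(y+.5)/5-.5)
print('tip',atz('top',c(181,437),130),'barpts z136',[atz('top',c(*p),136)[:2] for p in((179,243),(180,393))],'latch',[atz('top',c(*p),139)[:2] for p in ((179,346),(179,385))])
print('colfront',[atz('top',c(*p),144)[:2] for p in((125,183),(226,183),(127,98),(226,98))])
print('base',[atz('top',c(*p),5)[:2] for p in((50,60),(303,58),(50,340),(308,337))])
print('plate',[atz('top',c(*p),143)[:2] for p in((150,243),(206,243))])
print('rack',[atz('top',d(*p),8)[:2] for p in((489,47),(429,150),(700,300),(760,203))])
# top corners by color
img=viewer.get_image('top');hsv=cv2.cvtColor(img,cv2.COLOR_BGR2HSV)
print('orange tops',[atz('top',d(*p),44)[:2] for p in((516,68),(475,143),(515,162),(557,85))])
print('white',[atz('top',d(*p),59)[:2] for p in((617,96),(665,120),(606,230),(556,198))])
print('blue',[atz('top',d(*p),74)[:2] for p in((728,130),(768,155),(690,294),(636,265))])
E
```

```text
tip [ 544.  -284.5  130. ] barpts z136 [array([ 609.7, -285.2]), array([ 558. , -284.6])] latch [array([ 573.6, -284.6]), array([ 560.2, -284.3])]
colfront [array([ 628.9, -267.5]), array([ 628.1, -301.6]), array([ 658.3, -268.7]), array([ 657.5, -302.2])]
base [array([ 714.3, -235.4]), array([ 712.7, -333.6]), array([ 603.9, -233.8]), array([ 602.8, -332.8])]
plate [array([ 608.3, -275.5]), array([ 607.8, -294.4])]
rack [array([ 545.1, -394.1]), array([ 500.7, -366.9]), array([ 433.6, -481. ]), array([ 474.8, -508.2])]
orange tops [array([ 530.5, -401.9]), array([ 499.3, -383.8]), array([ 490.9, -400.2]), array([ 523. , -418.8])]
white [array([ 515.8, -441.5]), array([ 505.4, -460.8]), array([ 460.5, -435.1]), array([ 474.1, -415.1])]
blue [array([ 499. , -483.8]), array([ 488.5, -499.5]), array([ 432.8, -465.9]), array([ 445. , -444.6])]
```

View pics/c2.png

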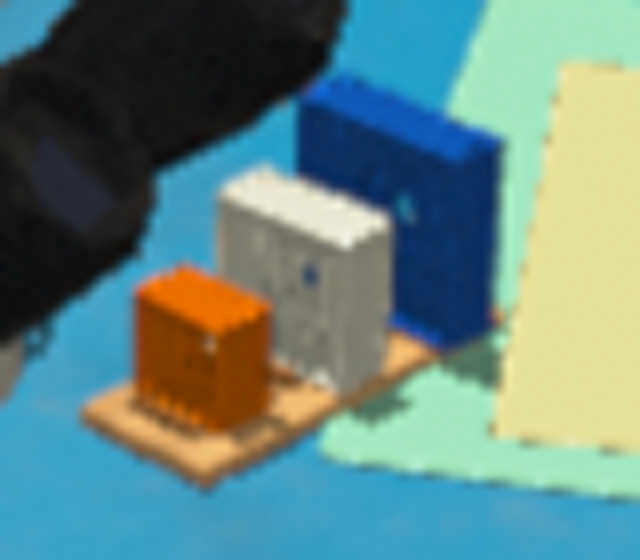

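```bash
python3 - <<'E'
from h import *
im=viewer.get_image('side')
def e(r,c,s):
    q=cv2.resize(im[r[0]:r[1],c[0]:c[1]],(s,s),interpolation=cv2.INTER_CUBIC).astype(float)
    lo,hi=np.percentile(q,[1,99],axis=(0,1)); return np.clip((q-lo)/(hi-lo+1)*255,0,255).astype(np.uint8)
cv2.imwrite('pics/c3.png',np.hstack([e((204,228),(277,301),265),e((192,224),(286,318),265),e((228,262),(352,386),265)]))
E
```

```text
(no output)
```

View pics/c3.png

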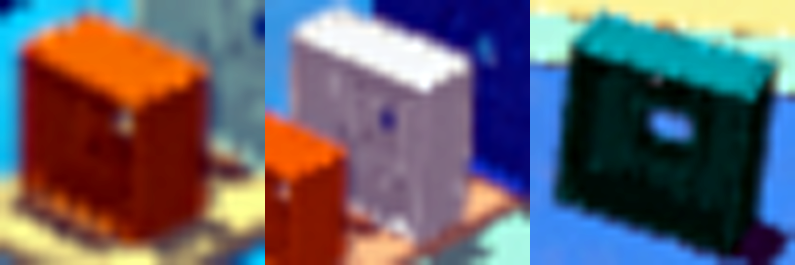

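```bash
python3 - <<'E'
from h import *
np.set_printoptions(precision=1,suppress=True)
# rack pose from corners
r=np.array([[545.1,-394.1],[500.7,-366.9],[433.6,-481],[474.8,-508.2]])
m=r.mean(0); u=(r[2]+r[3]-r[0]-r[1]); u/=np.linalg.norm(u); print('rack mid',m,'dir deg',np.degrees(np.arctan2(*u[::-1])))
for q in ([[530.5,-401.9],[499.3,-383.8],[490.9,-400.2],[523,-418.8]],[[515.8,-441.5],[505.4,-460.8],[460.5,-435.1],[474.1,-415.1]],[[499,-483.8],[488.5,-499.5],[432.8,-465.9],[445,-444.6]]):
    q=np.array(q); c=q.mean(0); print('cup mid',c,'along rack',(c-m)@u,'across',(c-m)@[-u[1],u[0]])
U=np.array([*u,0]);V=np.array([-U[1],U[0],0]);Z=np.array([0,0,1.])
o=-cam('side')[1].T@cam('side')[2]
for name,k,h,w in(('o',-42,26,36),('w',0,33.5,51),('b',42,41,66)):
    C=np.array([*(m+k*u),h])
    for hyp,s0,s1 in(('front near',-11,3),('open near',-3,11)):
        A=[C+s0*U+a*V*7.5+b*Z*7.5 for a,b in((-1,-1),(-1,1),(1,1),(1,-1))]
        B=[]
        P=[]
        for a in np.linspace(-7.5,7.5,61):
            for b in np.linspace(-7.5,7.5,61):
                p=C+s0*U+a*V+b*Z; d=p-o; t=(s1-s0)/(d@U); e=p+d*t-C
                if abs(e@V)<7.5 and abs(e[2])<7.5: P.append(p)
        if P: print(name,hyp,proj('side',P).mean(0),len(P))
        else:print(name,hyp,'no through',proj('side',A).mean(0))
sp={'o':(277+124/265*24-.5,204+120/265*24-.5),'w':(286+(388-265)/265*32-.5,192+118/265*32-.5),'b':(262+405/8-.5,172+205/8-.5),'w2':(262+310/8,172+272/8)}
print(sp)
E
```

```text
rack mid [ 488.6 -437.6] dir deg -121.05228972895125
cup mid [ 510.9 -401.2] along rack -42.703825467495335 across 0.4056358486310008
cup mid [ 488.9 -438.1] along rack 0.2862726667039602 across 0.639275339973416
cup mid [ 466.3 -473.4] along rack 42.2195214170312 across -0.5221458769722855
o front near [285.9 215.6] 136
o open near [288.2 214.5] 162
w front near [298.1 206.9] 220
w open near [300.3 205.8] 252
b front near [309.7 198.5] 322
b open near [311.9 197.5] 336
{'o': (287.73018867924526, 214.3679245283019), 'w': (300.35283018867926, 205.7490566037736), 'b': (312.125, 197.125), 'w2': (300.75, 206.0)}
```

Projecting the see-through spots of the holes for both hypotheses: all three match "open side toward the orange end" within 0.5 px, so cup x is about +58.6° world. Candidates: orange (288,214) is the only small cup; for the middle cup there are white (300,206), teal (370,247) and green (354,313), so I choose white; blue (312,197) is the only large one. Hook: tip near x=544 and y=-284.7, so the bar is about 20 mm in.

```bash
cat >> h.py <<'E'
def plan(pos,yaw,n=5,rpy=None):
    s=ctrl.read_state();p=np.array(s['eef_pos']);R=Ro.from_euler('xyz',s['tool_rot']).as_matrix()
    print('t',round(s['clock'],2),'tcp',p.round(1),'rpy',np.degrees(s['tool_rot']).round(2),'F',np.round(s['force'],1),'w',round(s['width'],1))
    T=Ro.from_euler('xyz',[180,0,yaw],degrees=True).as_matrix()
    rv=Ro.from_matrix(R.T@T).as_rotvec(); d=np.array(pos)-p
    for i in range(n):
        Ri=R@Ro.from_rotvec(rv*i/n).as_matrix()
        print((np.r_[Ri.T@d/n/50,np.degrees(rv)/n/6]).round(3).tolist())
E
python3 -c "
from h import *
plan([511,-401,110],-31.4,6)"
```

```text
t 1.3 tcp [ 288.  -582.8  210. ] rpy [-180.     -0.    -63.71] F [-0.8 -0.1 -0.9] w 85.3
[-0.214, -0.935, 0.333, -0.0, -0.0, -0.897]
[-0.125, -0.951, 0.333, -0.0, -0.0, -0.897]
[-0.035, -0.958, 0.333, -0.0, -0.0, -0.897]
[0.055, -0.958, 0.333, -0.0, -0.0, -0.897]
[0.144, -0.948, 0.333, -0.0, -0.0, -0.897]
[0.233, -0.93, 0.333, -0.0, -0.0, -0.897]
```

Request:
apply_moves(series=[[[-0.214,-0.935,0.333,0,0,-0.897],[-0.125,-0.951,0.333,0,0,-0.897],[-0.035,-0.958,0.333,0,0,-0.897],[0.055,-0.958,0.333,0,0,-0.897],[0.144,-0.948,0.333,0,0,-0.897]]], claw=1)

```text
clock: 1.92
eef_pos: [475.0, -430.5, 126.4]
tool_rot: [3.142, -0.001, -0.639]
force: [0.3, -0.2, 1.6]
width: 85.6
```

Request:
apply_moves(series=[[[0.233,-0.93,0.333,0,0,-0.897],[0,0,0,0,0,0],[0,0,0,0,0,0],[0,0,0,0,0,0],[0,0,0,0,0,0]]])

```text
clock: 2.55
eef_pos: [510.1, -402.5, 110.6]
tool_rot: [3.141, -0.001, -0.551]
force: [0.8, -0.4, 0.8]
width: 85.4
```

```bash
python3 - <<'E'
from h import *
np.set_printoptions(precision=1,suppress=True)
plan([511,-401,14],-31.4,5)
for l in('small_cup','middle_cup','large_cup'): print(l,[(np.round(np.array(d['location'])*[560,420],1).tolist(),round(d['score'],2)) for d in viewer.find_in('top',l)][:2])
im=viewer.get_image('top')
p=proj('top',[ctrl.read_state()['eef_pos']])[0];print(p)
x,y=int(p[0])-40,int(p[1])-40
cv2.imwrite('pics/c4.png',cv2.resize(im[y:y+80,x:x+80],None,fx=7,fy=7,interpolation=cv2.INTER_CUBIC))
E
```

```text
t 2.55 tcp [ 510.1 -402.5  110.6] rpy [180.   -0.  -31.6] F [ 0.8 -0.4  0.8] w 85.4
[-0.0, -0.007, 0.386, 0.001, -0.001, -0.005]
[-0.0, -0.007, 0.386, 0.001, -0.001, -0.005]
[-0.0, -0.007, 0.386, 0.001, -0.001, -0.005]
[-0.0, -0.007, 0.386, 0.001, -0.001, -0.005]
[-0.0, -0.007, 0.386, 0.001, -0.001, -0.005]
small_cup [([336.7, 197.9], 0.65)]
middle_cup [([357.4, 207.1], 0.86), ([300.9, 293.9], 0.75)]
large_cup [([375.2, 216.0], 0.74), ([242.4, 255.1], 0.46)]
[341.4 193.3]
```

View pics/c4.png

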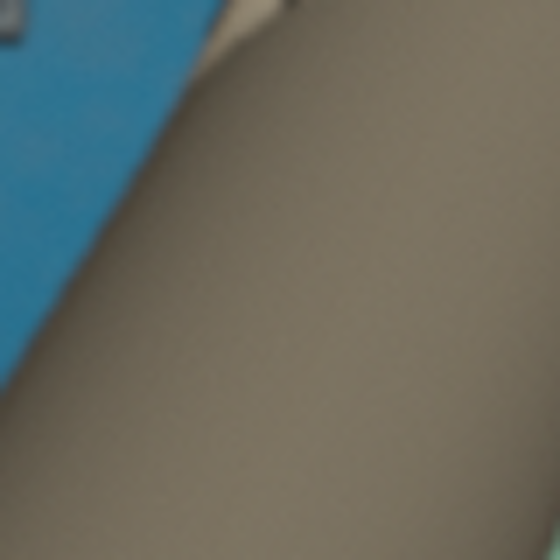

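The arm hides the tool from above, so that crop shows nothing useful. I'll go down and grasp.

Request:
apply_moves(series=[[[0,-0.02,0.45,0,0,0],[0,-0.01,0.45,0,0,0],[0,0,0.45,0,0,0],[0,0,0.4,0,0,0],[0,0,0.18,0,0,0]]])

```text
clock: 3.38
eef_pos: [511.2, -399.5, 12.3]
tool_rot: [-3.141, 0.002, -0.548]
force: [-0.8, 0.3, -0.2]
width: 85.4
```

Request:
apply_moves(series=[[[0,0,0,0,0,0],[0,0,0,0,0,0],[0,0,0,0,0,0],[0,0,0,0,0,0],[0,0,0,0,0,0]]], claw=-1)

```text
clock: 4.0
eef_pos: [512.7, -400.5, 14.9]
tool_rot: [3.141, -0.002, -0.548]
force: [0.3, -0.9, 6.0]
width: 34.0
```

Request:
apply_moves(series=[[[0,0,0,0,0,0],[0,0,0,0,0,0],[0,0,0,0,0,0],[0,0,0,0,0,0],[0,0,0,0,0,0]]])

```text
clock: 4.62
eef_pos: [512.7, -400.5, 14.9]
tool_rot: [3.141, -0.002, -0.548]
force: [-0.8, 0.9, 5.9]
width: 34.0
```

```bash
python3 - <<'E'
from h import *
np.set_printoptions(precision=1,suppress=True)
plan([511,-401,100],-31.6,2)
im=viewer.get_image('side');cv2.imwrite('pics/c5.png',cv2.resize(im[150:250,250:370],None,fx=6,fy=6,interpolation=cv2.INTER_CUBIC))
E
```

```text
t 4.62 tcp [ 512.7 -400.5   14.9] rpy [180.   -0.1 -31.4] F [-0.8  0.9  5.9] w 34.0
[-0.01, 0.013, -0.851, 0.001, -0.012, 0.014]
[-0.011, 0.013, -0.851, 0.001, -0.012, 0.014]
```

View pics/c5.png

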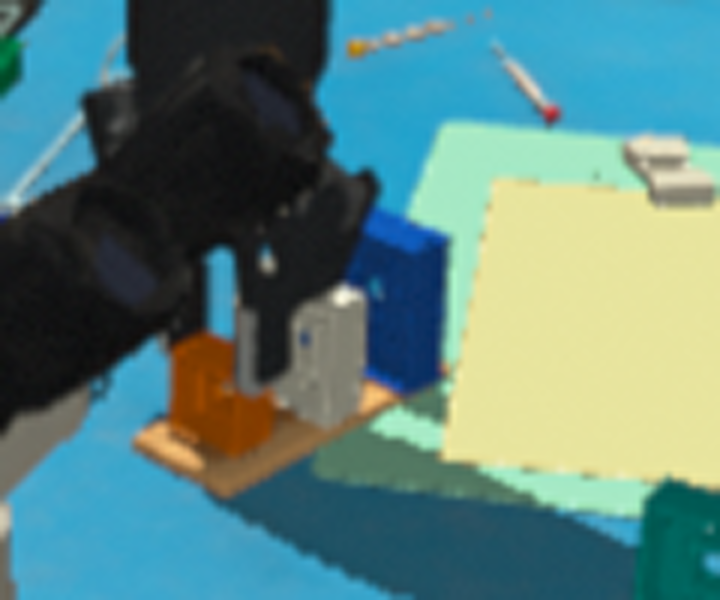

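Picture: the finger is on the right-hand wall of the orange cup and the jaws stopped at 34 mm, so it's gripped. Now lift.

Request:
apply_moves(series=[[[0,0,-0.2,0,0,0],[0,0,-0.6,0,0,0],[0,0,-0.8,0,0,0],[0,0,-0.8,0,0,0],[0,0,-0.3,0,0,0]]])

```text
clock: 5.3
eef_pos: [512.9, -400.6, 151.6]
tool_rot: [3.141, -0.004, -0.548]
force: [-0.6, -0.4, -0.2]
width: 34.1
```

```bash
python3 - <<'E'
from h import *
plan([480,-284.7,119],-90.6,10)
E
```

```text
t 5.3 tcp [ 512.9 -400.6  151.6] rpy [179.98  -0.24 -31.43] F [-0.6 -0.4 -0.2] w 34.1
[-0.177, -0.164, 0.064, -0.002, -0.004, 0.986]
[-0.193, -0.144, 0.064, -0.002, -0.004, 0.986]
[-0.207, -0.124, 0.064, -0.002, -0.004, 0.986]
[-0.219, -0.102, 0.065, -0.002, -0.004, 0.986]
[-0.228, -0.079, 0.065, -0.002, -0.004, 0.986]
[-0.235, -0.055, 0.065, -0.002, -0.004, 0.986]
[-0.239, -0.03, 0.065, -0.002, -0.004, 0.986]
[-0.241, -0.006, 0.065, -0.002, -0.004, 0.986]
[-0.24, 0.019, 0.065, -0.002, -0.004, 0.986]
[-0.237, 0.044, 0.065, -0.002, -0.004, 0.986]
```

Request:
apply_moves(series=[[[-0.177,-0.164,0.064,0,0,0.986],[-0.193,-0.144,0.064,0,0,0.986],[-0.207,-0.124,0.064,0,0,0.986],[-0.219,-0.102,0.065,0,0,0.986],[-0.228,-0.079,0.065,0,0,0.986]]])

```text
clock: 5.92
eef_pos: [494.5, -340.9, 131.6]
tool_rot: [3.141, 0.002, -1.068]
force: [-0.5, 0.4, -0.2]
width: 34.3
```

Request:
apply_moves(series=[[[-0.235,-0.055,0.065,0,0,0.986],[-0.239,-0.03,0.065,0,0,0.986],[-0.241,-0.006,0.065,0,0,0.986],[-0.24,0.019,0.065,0,0,0.986],[-0.237,0.044,0.065,0,0,0.986]]])

```text
clock: 6.55
eef_pos: [478.1, -283.0, 115.5]
tool_rot: [3.14, 0.001, -1.584]
force: [-0.5, -0.6, -1.0]
width: 33.9
```

```bash
python3 - <<'E'
from h import *
np.set_printoptions(precision=1,suppress=True)
plan([520,-284.7,119],-90.6,3)
im=viewer.get_image('side');im2=viewer.get_image('top')
a=cv2.resize(im[160:230,200:300],(700,490),interpolation=cv2.INTER_CUBIC)
cv2.imwrite('pics/c6.png',a);cv2.imwrite('pics/t6.png',im2)
P=ctrl.read_state()['eef_pos']; print(proj('side',[P+[0,0,11],[544,-284.7,130],[574,-284.7,136]]),proj('top',[P+[0,0,11],[544,-284.7,130]]))
E
```

```text
t 6.55 tcp [ 478.1 -283.   115.5] rpy [179.9   0.1 -90.8] F [-0.5 -0.6 -1. ] w 33.9
[0.008, -0.28, -0.024, 0.005, 0.003, -0.01]
[0.008, -0.28, -0.024, 0.005, 0.003, -0.01]
[0.008, -0.28, -0.024, 0.005, 0.003, -0.01]
[[290.8 201.7]
 [259.2 195.6]
 [244.9 191.3]] [[280.5 210.5]
 [281.4 176.2]]
```

View pics/c6.png

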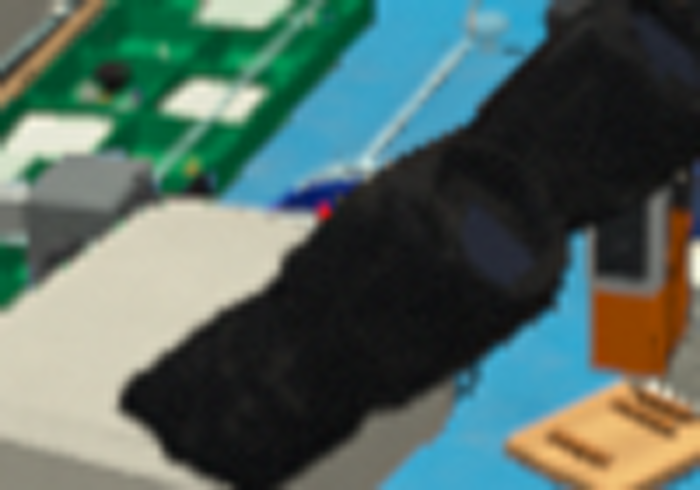

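```bash
python3 - <<'E'
from h import *
np.set_printoptions(precision=1,suppress=True)
for p in((592,362),(663,373),(592,295),(665,295)):
    px=(200+(p[0]+.5)/7-.5,160+(p[1]+.5)/7-.5); o,d=ray('side',px); print(o+d*((-265-o[1])/d[1]))
px=(200+(325+.5)/7-.5,160+(205+.5)/7-.5); o,d=ray('side',px); print('latch',o+d*((-284.7-o[1])/d[1]))
E
```

```text
[ 487.4 -265.   111.8]
[ 466.8 -265.   111.1]
[ 487.7 -265.   133.2]
[ 466.9 -265.   135.9]
latch [ 571.6 -284.7  141.8]
```

Latch seen at x about 572, z about 141, as expected. The cup is centred on the TCP to within 1 mm, with its axis about 12 mm above the TCP. I'll line up and approach the tip.

Request:
apply_moves(series=[[[0.03,-0.25,-0.035,0,0,-0.03],[0,-0.35,0,0,0,0],[0,-0.35,0,0,0,0],[0,-0.19,0,0,0,0],[0,0,0,0,0,0]]])

```text
clock: 7.28
eef_pos: [536.7, -286.0, 117.9]
tool_rot: [-3.141, -0.0, -1.577]
force: [-0.5, 0.1, -0.1]
width: 33.8
```

Request:
apply_moves(series=[[[0,-0.05,0,0,0,0],[0,-0.05,0,0,0,0],[0,-0.05,0,0,0,0],[0,-0.05,0,0,0,0],[0,0,0,0,0,0]]])

```text
clock: 7.9
eef_pos: [546.1, -285.8, 118.0]
tool_rot: [-3.141, 0.0, -1.578]
force: [-0.1, 0.0, -0.2]
width: 33.9
```

Request:
apply_moves(series=[[[-0.02,-0.05,0,0,0,0],[0,-0.06,0,0,0,0],[0,-0.06,0,0,0,0],[0,-0.05,0,0,0,0],[0,0,0,0,0,0]]])

```text
clock: 8.52
eef_pos: [557.3, -284.5, 117.9]
tool_rot: [-3.141, 0.0, -1.578]
force: [-0.1, 0.3, -1.5]
width: 33.6
```

Request:
apply_moves(series=[[[0,-0.04,0,0,0,0],[0,-0.04,0,0,0,0],[0,-0.04,0,0,0,0],[0,-0.04,0,0,0,0],[0,0,0,0,0,0]]])

```text
clock: 9.15
eef_pos: [564.8, -284.5, 117.8]
tool_rot: [3.141, 0.001, -1.578]
force: [-1.8, 3.2, -0.3]
width: 33.9
```

Request:
apply_moves(series=[[[-0.025,-0.02,0,0,0,0],[0,-0.03,0,0,0,0],[0,-0.04,0,0,0,0],[0,-0.04,0,0,0,0],[0,0,0,0,0,0]]])

```text
clock: 9.78
eef_pos: [572.4, -284.3, 118.3]
tool_rot: [-3.14, -0.001, -1.578]
force: [-0.0, 0.4, 1.0]
width: 33.7
```

Request:
apply_moves(series=[[[0,-0.04,0,0,0,0],[0,-0.04,0,0,0,0],[0,-0.04,0,0,0,0],[0,-0.04,0,0,0,0],[0,0,0,0,0,0]]])

```text
clock: 10.4
eef_pos: [579.8, -283.8, 118.1]
tool_rot: [-3.141, -0.0, -1.578]
force: [0.2, 0.4, 1.2]
width: 33.7
```

Request:
apply_moves(series=[[[0,-0.04,0,0,0,0],[0,-0.04,0,0,0,0],[0,-0.04,0,0,0,0],[0,-0.04,0,0,0,0],[0,0,0,0,0,0]]])

```text
clock: 11.02
eef_pos: [587.7, -283.7, 117.9]
tool_rot: [-3.141, 0.0, -1.578]
force: [0.1, 0.2, -0.6]
width: 33.8
```

Request:
apply_moves(series=[[[0,-0.04,0,0,0,0],[0,-0.04,0,0,0,0],[0,-0.04,0,0,0,0],[0,-0.02,0,0,0,0],[0,0,0,0,0,0]]])

```text
clock: 11.65
eef_pos: [594.4, -283.9, 118.0]
tool_rot: [3.142, 0.0, -1.578]
force: [-0.5, 0.6, -0.1]
width: 34.1
```

Request:
apply_moves(series=[[[0,-0.04,0,0,0,0],[0,-0.04,0,0,0,0],[0,-0.03,0,0,0,0],[0,-0.02,0,0,0,0],[0,0,0,0,0,0]]])

```text
clock: 12.28
eef_pos: [601.0, -283.9, 118.0]
tool_rot: [-3.142, 0.0, -1.578]
force: [-0.5, -0.2, -0.2]
width: 34.0
```

Request:
apply_moves(series=[[[0,0,0,0,0,0],[0,0,0,0,0,0],[0,0,0,0,0,0],[0,0,0,0,0,0],[0,0,0,0,0,0]]], claw=0.3)

```text
clock: 12.9
eef_pos: [600.9, -284.0, 118.0]
tool_rot: [-3.142, 0.0, -1.578]
force: [1.2, -0.4, -0.3]
width: 55.7
```

Request:
apply_moves(series=[[[0,0,-0.2,0,0,0],[0,0,-0.5,0,0,0],[0,0,-0.8,0,0,0],[0,0,-0.5,0,0,0],[0,0,0,0,0,0]]])

```text
clock: 13.52
eef_pos: [602.4, -284.9, 221.1]
tool_rot: [-3.136, -0.002, -1.578]
force: [0.5, 0.8, -0.5]
width: 55.5
```

```bash
python3 - <<'E'
from h import *
plan([489.5,-437.5,110],-31.4,11)
E
```

```text
t 13.53 tcp [ 602.4 -284.9  221.1] rpy [-1.797e+02 -1.300e-01 -9.041e+01] F [ 0.5  0.8 -0.5] w 55.5
[0.278, 0.204, 0.202, -0.003, -0.004, -0.894]
[0.258, 0.229, 0.202, -0.003, -0.004, -0.894]
[0.236, 0.253, 0.202, -0.003, -0.004, -0.894]
[0.211, 0.273, 0.202, -0.003, -0.004, -0.894]
[0.185, 0.292, 0.202, -0.003, -0.004, -0.894]
[0.157, 0.308, 0.202, -0.003, -0.004, -0.894]
[0.127, 0.321, 0.202, -0.003, -0.004, -0.894]
[0.097, 0.331, 0.202, -0.003, -0.004, -0.894]
[0.066, 0.339, 0.202, -0.003, -0.004, -0.894]
[0.034, 0.344, 0.202, -0.003, -0.004, -0.894]
[0.002, 0.345, 0.202, -0.003, -0.004, -0.894]
```

Request:
apply_moves(series=[[[0.278,0.204,0,0,0,-0.894],[0.258,0.229,0,0,0,-0.894],[0.236,0.253,0,0,0,-0.894],[0.211,0.273,0,0,0,-0.894],[0.185,0.292,0,0,0,-0.894]]], claw=1)

```text
clock: 14.15
eef_pos: [548.4, -353.2, 216.8]
tool_rot: [3.141, 0.002, -1.107]
force: [-0.3, -0.6, 0.1]
width: 85.3
```

Request:
apply_moves(series=[[[0.157,0.308,0.3,0,0,-0.894],[0.127,0.321,0.4,0,0,-0.894],[0.097,0.331,0.4,0,0,-0.894],[0.066,0.339,0.4,0,0,-0.894],[0.034,0.344,0.4,0,0,-0.894]]])

```text
clock: 14.78
eef_pos: [496.9, -422.4, 121.3]
tool_rot: [-3.141, 0.002, -0.638]
force: [0.4, 0.2, 0.7]
width: 85.7
```

Request:
apply_moves(series=[[[0,0.345,0.3,0,0,-0.894],[0,0,0,0,0,0],[0,0,0,0,0,0],[0,0,0,0,0,0],[0,0,0,0,0,0]]])

```text
clock: 15.4
eef_pos: [488.6, -435.9, 108.7]
tool_rot: [-3.141, -0.001, -0.547]
force: [0.9, -0.8, -1.2]
width: 85.3
```

```bash
python3 - <<'E'
from h import *
plan([489.5,-437.5,18],-31.4,5)
E
```

```text
t 15.4 tcp [ 488.6 -435.9  108.7] rpy [-1.7999e+02 -6.0000e-02 -3.1350e+01] F [ 0.9 -0.8 -1.2] w 85.3
[0.006, 0.003, 0.363, -0.0, -0.002, 0.002]
[0.006, 0.003, 0.363, -0.0, -0.002, 0.002]
[0.006, 0.003, 0.363, -0.0, -0.002, 0.002]
[0.006, 0.003, 0.363, -0.0, -0.002, 0.002]
[0.006, 0.003, 0.363, -0.0, -0.002, 0.002]
```

Request:
apply_moves(series=[[[0.03,0.015,0.4,0,0,0],[0,0,0.45,0,0,0],[0,0,0.45,0,0,0],[0,0,0.4,0,0,0],[0,0,0.12,0,0,0]]])

```text
clock: 16.02
eef_pos: [487.5, -436.9, 14.8]
tool_rot: [-3.141, 0.003, -0.548]
force: [-0.4, 0.5, -0.2]
width: 85.7
```

Request:
apply_moves(series=[[[0,0,0,0,0,0],[0,0,0,0,0,0],[0,0,0,0,0,0],[0,0,0,0,0,0],[0,0,0,0,0,0]]], claw=-1)

```text
clock: 16.65
eef_pos: [489.3, -438.5, 18.2]
tool_rot: [3.141, -0.002, -0.548]
force: [-0.5, 0.0, 6.3]
width: 49.5
```

Request:
apply_moves(series=[[[0,0,-0.2,0,0,0],[0,0,-0.6,0,0,0],[0,0,-0.8,0,0,0],[0,0,-0.8,0,0,0],[0,0,-0.5,0,0,0]]])

```text
clock: 17.27
eef_pos: [489.0, -438.2, 164.6]
tool_rot: [3.141, -0.002, -0.548]
force: [0.3, 0.6, -0.1]
width: 49.7
```

```bash
python3 - <<'E'
from h import *
plan([495,-284.2,118],-90.5,10)
E
```

```text
t 17.27 tcp [ 489.  -438.2  164.6] rpy [ 1.7998e+02 -1.3000e-01 -3.1400e+01] F [ 0.3  0.6 -0.1] w 49.7
[-0.15, -0.269, 0.093, -0.001, -0.002, 0.985]
[-0.177, -0.252, 0.093, -0.001, -0.002, 0.985]
[-0.202, -0.233, 0.093, -0.001, -0.002, 0.985]
[-0.225, -0.211, 0.093, -0.001, -0.002, 0.985]
[-0.246, -0.186, 0.093, -0.001, -0.002, 0.985]
[-0.264, -0.16, 0.093, -0.001, -0.002, 0.985]
[-0.279, -0.132, 0.093, -0.001, -0.002, 0.985]
[-0.291, -0.103, 0.093, -0.001, -0.002, 0.985]
[-0.3, -0.072, 0.093, -0.001, -0.002, 0.985]
[-0.306, -0.041, 0.093, -0.001, -0.002, 0.985]
```

Request:
apply_moves(series=[[[-0.15,-0.25,0.1,0,0,0.985],[-0.177,-0.24,0.1,0,0,0.985],[-0.202,-0.22,0.1,0,0,0.985],[-0.225,-0.2,0.1,0,0,0.985],[-0.246,-0.18,0.1,0,0,0.985]]])

```text
clock: 17.9
eef_pos: [489.3, -362.4, 137.1]
tool_rot: [-3.142, 0.0, -1.067]
force: [-0.2, 0.3, -1.4]
width: 49.9
```

Request:
apply_moves(series=[[[-0.264,-0.15,0.1,0,0,0.985],[-0.279,-0.12,0.1,0,0,0.985],[-0.291,-0.09,0.1,0,0,0.985],[-0.3,-0.06,0.1,0,0,0.985],[-0.306,-0.03,0.08,0,0,0.985]]])

```text
clock: 18.52
eef_pos: [489.6, -286.1, 113.1]
tool_rot: [3.141, 0.001, -1.583]
force: [-0.0, -0.3, -1.3]
width: 49.5
```

```bash
python3 - <<'E'
from h import *
plan([535,-284,114.2],-90.5,3)
im=viewer.get_image('side')
cv2.imwrite('pics/c7.png',cv2.resize(im[150:230,200:310],(770,560),interpolation=cv2.INTER_CUBIC))
E
```

```text
t 18.52 tcp [ 489.6 -286.1  113.1] rpy [ 1.7999e+02  3.0000e-02 -9.0690e+01] F [-0.  -0.3 -1.3] w 49.5
[-0.018, -0.302, -0.007, 0.0, 0.002, -0.01]
[-0.017, -0.302, -0.007, 0.0, 0.002, -0.01]
[-0.017, -0.302, -0.007, 0.0, 0.002, -0.01]
```

View pics/c7.png

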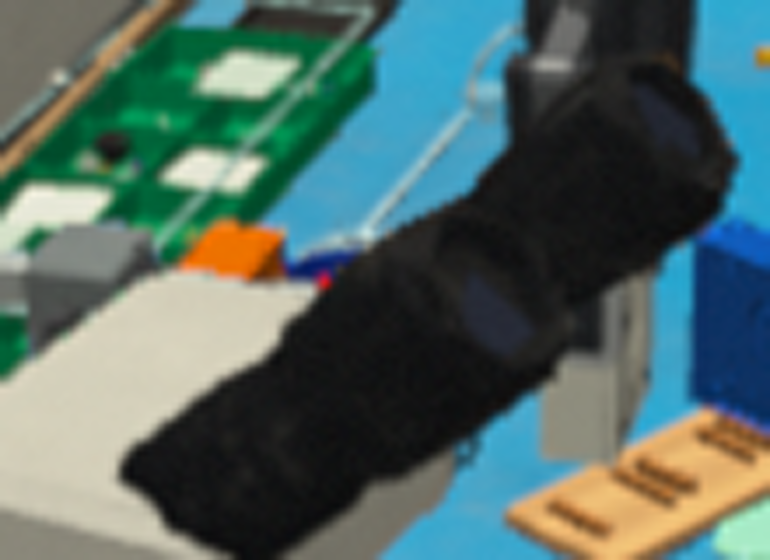

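The orange cup hangs behind the raised red latch (px about 233,185 and 246,190). The white cup is held with its front facing -x.

Request:
apply_moves(series=[[[-0.04,-0.2,-0.02,0,0,-0.03],[0,-0.25,0,0,0,0],[0,-0.25,0,0,0,0],[0,-0.2,0,0,0,0],[0,0,0,0,0,0]]])

```text
clock: 19.2
eef_pos: [535.8, -285.1, 113.8]
tool_rot: [-3.141, -0.0, -1.575]
force: [0.3, -0.6, -0.9]
width: 49.6
```

```bash
python3 - <<'E'
from h import *
np.set_printoptions(precision=1,suppress=True)
plan([545,-284,114.2],-90.5,1)
for p in((543,453),(613,465)):
    px=(200+(p[0]+.5)/7-.5,150+(p[1]+.5)/7-.5); o,d=ray('side',px); print(o+d*((-260.6-o[1])/d[1]))
E
```

```text
t 19.2 tcp [ 535.8 -285.1  113.8] rpy [-180.    -0.   -90.3] F [ 0.3 -0.6 -0.9] w 49.6
[-0.024, -0.185, -0.008, -0.004, -0.001, 0.039]
[ 500.5 -260.6  105.6]
[ 480.1 -260.6  104.5]
```

Request:
apply_moves(series=[[[-0.02,-0.08,0,0,0,0.02],[0,-0.08,0,0,0,0],[0,-0.08,0,0,0,0],[0,-0.08,0,0,0,0],[0,-0.04,0,0,0,0]]])

```text
clock: 19.82
eef_pos: [553.2, -284.3, 114.0]
tool_rot: [-3.141, -0.0, -1.578]
force: [0.3, -0.4, -0.4]
width: 49.1
```

Request:
apply_moves(series=[[[0,-0.05,0,0,0,0],[0,-0.05,0,0,0,0],[0,-0.05,0,0,0,0],[0,-0.05,0,0,0,0],[0,0,0,0,0,0]]])

```text
clock: 20.45
eef_pos: [563.0, -284.4, 114.1]
tool_rot: [-3.141, -0.0, -1.578]
force: [-0.9, -0.3, -0.4]
width: 49.8
```

Request:
apply_moves(series=[[[0,-0.05,0,0,0,0],[0,-0.05,0,0,0,0],[0,-0.05,0,0,0,0],[0,-0.05,0,0,0,0],[0,0,0,0,0,0]]])

```text
clock: 21.08
eef_pos: [573.6, -284.4, 114.1]
tool_rot: [-3.141, -0.0, -1.578]
force: [0.6, -0.2, 0.3]
width: 49.4
```

Request:
apply_moves(series=[[[0,-0.04,0,0,0,0],[0,-0.04,0,0,0,0],[0,-0.04,0,0,0,0],[0,-0.04,0,0,0,0],[0,0,0,0,0,0]]])

```text
clock: 21.7
eef_pos: [581.2, -284.4, 114.0]
tool_rot: [-3.141, 0.0, -1.578]
force: [1.2, 0.3, 0.9]
width: 49.5
```

Request:
apply_moves(series=[[[0,-0.04,0,0,0,0],[0,-0.04,0,0,0,0],[0,-0.04,0,0,0,0],[0,-0.04,0,0,0,0],[0,0,0,0,0,0]]])

```text
clock: 22.32
eef_pos: [589.2, -284.3, 113.9]
tool_rot: [-3.141, 0.0, -1.578]
force: [0.2, 2.1, -2.0]
width: 49.9
```

Request:
apply_moves(series=[[[0,-0.02,0,0,0,0],[0,-0.02,0,0,0,0],[0,-0.02,0,0,0,0],[0,-0.02,0,0,0,0],[0,0,0,0,0,0]]])

```text
clock: 22.95
eef_pos: [592.2, -284.3, 113.8]
tool_rot: [3.14, 0.001, -1.578]
force: [-4.5, 1.6, 0.9]
width: 49.8
```

Fx of -4.5 N at exactly the predicted nested position (front about 582). Release.

Request:
apply_moves(series=[[[0,0,0,0,0,0],[0,0,0,0,0,0],[0,0,0,0,0,0],[0,0,0,0,0,0],[0,0,0,0,0,0]]], claw=0.6)

```text
clock: 23.58
eef_pos: [593.0, -284.7, 114.1]
tool_rot: [-3.141, -0.0, -1.578]
force: [-0.2, 0.7, -0.2]
width: 68.4
```

Request:
apply_moves(series=[[[0,0,-0.2,0,0,0],[0,0,-0.5,0,0,0],[0,0,-0.8,0,0,0],[0,0,-0.5,0,0,0],[0,0,0,0,0,0]]])

```text
clock: 24.2
eef_pos: [594.3, -285.6, 217.1]
tool_rot: [-3.136, -0.002, -1.579]
force: [-1.0, -0.7, -1.6]
width: 68.2
```

```bash
python3 - <<'E'
from h import *
im=viewer.get_image('side')
cv2.imwrite('pics/c8.png',cv2.resize(im[140:220,190:300],(770,560),interpolation=cv2.INTER_CUBIC))
plan([466.7,-473.5,115],-31.4,12)
E
```

```text
t 24.25 tcp [ 593.3 -284.8  215.2] rpy [-1.7988e+02 -4.0000e-02 -9.0440e+01] F [-1.   0.2  0.3] w 67.9
[0.316, 0.209, 0.167, -0.001, -0.001, -0.82]
[0.297, 0.235, 0.167, -0.001, -0.001, -0.82]
[0.276, 0.26, 0.167, -0.001, -0.001, -0.82]
[0.252, 0.282, 0.167, -0.001, -0.001, -0.82]
[0.227, 0.303, 0.167, -0.001, -0.001, -0.82]
[0.2, 0.321, 0.167, -0.001, -0.001, -0.82]
[0.172, 0.337, 0.167, -0.001, -0.001, -0.82]
[0.143, 0.351, 0.167, -0.001, -0.001, -0.82]
[0.112, 0.362, 0.167, -0.001, -0.001, -0.82]
[0.081, 0.37, 0.167, -0.001, -0.001, -0.82]
[0.049, 0.376, 0.167, -0.001, -0.001, -0.82]
[0.016, 0.378, 0.167, -0.001, -0.001, -0.82]
```

View pics/c8.png

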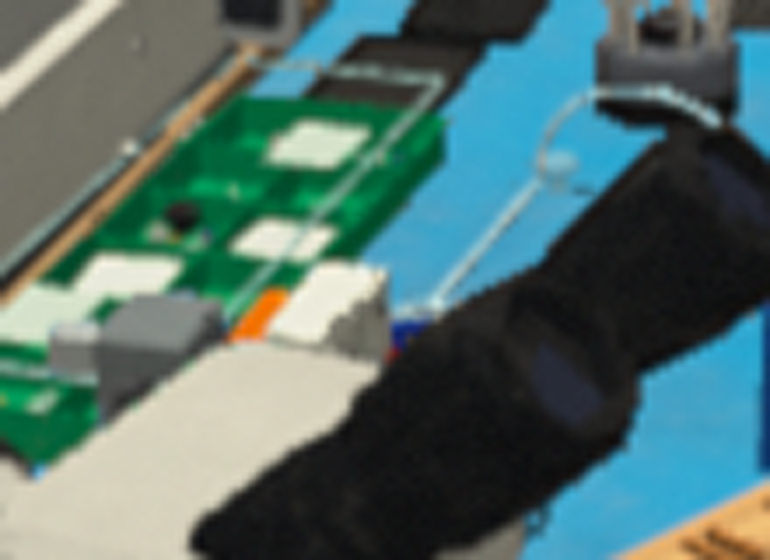

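White sits level over the orange, with the red latch in front of it (px about 246,189). Now the blue one.

Request:
apply_moves(series=[[[0.316,0.209,0,0,0,-0.82],[0.297,0.235,0,0,0,-0.82],[0.276,0.26,0,0,0,-0.82],[0.252,0.282,0,0,0,-0.82],[0.227,0.303,0,0,0,-0.82]]], claw=1)

```text
clock: 24.88
eef_pos: [538.8, -363.1, 212.4]
tool_rot: [3.14, 0.002, -1.146]
force: [1.2, -0.1, 0.6]
width: 85.1
```

Request:
apply_moves(series=[[[0.2,0.321,0.2,0,0,-0.82],[0.172,0.337,0.3,0,0,-0.82],[0.143,0.351,0.3,0,0,-0.82],[0.112,0.362,0.3,0,0,-0.82],[0.081,0.37,0.3,0,0,-0.82]]])

```text
clock: 25.5
eef_pos: [486.1, -441.4, 141.9]
tool_rot: [-3.141, 0.003, -0.717]
force: [-0.4, -0.6, 0.2]
width: 85.1
```

Request:
apply_moves(series=[[[0.049,0.376,0.3,0,0,-0.82],[0.016,0.378,0.3,0,0,-0.82],[0,0,0,0,0,0],[0,0,0,0,0,0],[0,0,0,0,0,0]]])

```text
clock: 26.12
eef_pos: [467.5, -472.2, 114.6]
tool_rot: [-3.141, -0.001, -0.547]
force: [1.0, 0.5, -0.7]
width: 85.4
```

```bash
python3 - <<'E'
from h import *
plan([466.7,-473.5,24],-31.4,5)
E
```

```text
t 26.12 tcp [ 467.5 -472.2  114.6] rpy [-1.7996e+02 -6.0000e-02 -3.1340e+01] F [ 1.   0.5 -0.7] w 85.4
[-0.001, 0.006, 0.362, -0.001, -0.002, 0.002]
[-0.0, 0.006, 0.362, -0.001, -0.002, 0.002]
[-0.0, 0.006, 0.362, -0.001, -0.002, 0.002]
[-0.0, 0.006, 0.362, -0.001, -0.002, 0.002]
[-0.0, 0.006, 0.362, -0.001, -0.002, 0.002]
```

Request:
apply_moves(series=[[[0,0.02,0.35,0,0,0],[0,0.01,0.45,0,0,0],[0,0,0.45,0,0,0],[0,0,0.4,0,0,0],[0,0,0.14,0,0,0]]])

```text
clock: 26.75
eef_pos: [464.7, -473.5, 22.5]
tool_rot: [-3.141, 0.003, -0.548]
force: [-0.3, -0.1, -0.9]
width: 85.2
```

Request:
apply_moves(series=[[[0,0,0,0,0,0],[0,0,0,0,0,0],[0,0,0,0,0,0],[0,0,0,0,0,0],[0,0,0,0,0,0]]], claw=-1)

```text
clock: 27.38
eef_pos: [465.6, -474.7, 24.9]
tool_rot: [3.142, -0.001, -0.548]
force: [-0.8, -0.2, 1.6]
width: 65.1
```

Request:
apply_moves(series=[[[0,0,-0.2,0,0,0],[0,0,-0.6,0,0,0],[0,0,-0.8,0,0,0],[0,0,-0.8,0,0,0],[0,0,-0.5,0,0,0]]])

```text
clock: 28.0
eef_pos: [466.1, -475.2, 172.5]
tool_rot: [3.141, -0.003, -0.548]
force: [0.3, -0.1, -0.3]
width: 64.8
```

```bash
python3 - <<'E'
from h import *
plan([485,-284.2,114],-90.5,10)
E
```

```text
t 28.0 tcp [ 466.1 -475.2  172.5] rpy [179.96  -0.19 -31.4 ] F [ 0.3 -0.1 -0.3] w 64.8
[-0.167, -0.346, 0.116, -0.001, -0.003, 0.985]
[-0.202, -0.327, 0.116, -0.001, -0.003, 0.985]
[-0.234, -0.304, 0.116, -0.001, -0.003, 0.985]
[-0.264, -0.279, 0.116, -0.001, -0.003, 0.985]
[-0.292, -0.25, 0.116, -0.001, -0.003, 0.985]
[-0.316, -0.219, 0.117, -0.001, -0.003, 0.985]
[-0.337, -0.185, 0.117, -0.001, -0.003, 0.985]
[-0.354, -0.149, 0.117, -0.001, -0.003, 0.985]
[-0.367, -0.112, 0.117, -0.001, -0.003, 0.985]
[-0.377, -0.074, 0.117, -0.001, -0.003, 0.985]
```

Request:
apply_moves(series=[[[-0.167,-0.346,0.11,0,0,0.985],[-0.202,-0.327,0.11,0,0,0.985],[-0.234,-0.304,0.11,0,0,0.985],[-0.264,-0.279,0.11,0,0,0.985],[-0.292,-0.25,0.11,0,0,0.985]]])

```text
clock: 28.62
eef_pos: [475.0, -378.3, 142.5]
tool_rot: [-3.141, -0.0, -1.067]
force: [0.5, -0.0, -0.8]
width: 64.7
```

Request:
apply_moves(series=[[[-0.316,-0.219,0.11,0,0,0.985],[-0.337,-0.185,0.11,0,0,0.985],[-0.354,-0.149,0.11,0,0,0.985],[-0.367,-0.112,0.11,0,0,0.985],[-0.377,-0.074,0.11,0,0,0.985]]])

```text
clock: 29.25
eef_pos: [484.6, -282.7, 115.0]
tool_rot: [-3.141, 0.0, -1.583]
force: [1.1, 0.9, 0.6]
width: 64.8
```

Request:
apply_moves(series=[[[0,0,0,0,0,0],[0,-0.2,0,0,0,0],[0,-0.2,0,0,0,0],[0,-0.2,0,0,0,0],[0,0,0,0,0,0]]])

```text
clock: 29.88
eef_pos: [515.4, -283.8, 114.4]
tool_rot: [-3.141, -0.0, -1.579]
force: [-0.4, -1.1, -0.8]
width: 64.8
```

```bash
python3 - <<'E'
from h import *
plan([535,-284.2,113.3],-90.5,2)
im=viewer.get_image('side')
cv2.imwrite('pics/c9.png',cv2.resize(im[150:230,200:310],(770,560),interpolation=cv2.INTER_CUBIC))
E
```

```text
t 29.88 tcp [ 515.4 -283.8  114.4] rpy [-1.7995e+02 -1.0000e-02 -9.0440e+01] F [-0.4 -1.1 -0.8] w 64.8
[0.002, -0.196, 0.012, -0.004, -0.001, 0.005]
[0.002, -0.196, 0.012, -0.004, -0.001, 0.005]
```

View pics/c9.png

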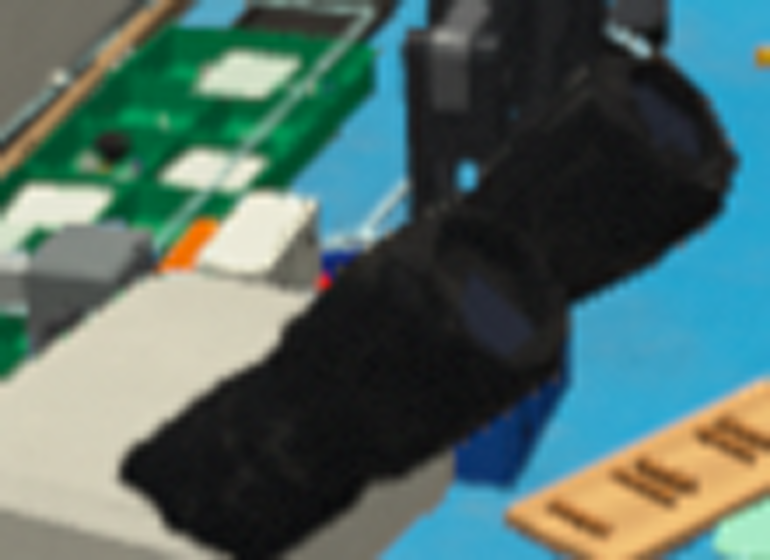

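Request:
apply_moves(series=[[[0.005,-0.12,0.02,0,0,0],[0,-0.12,0,0,0,0],[0,-0.12,0,0,0,0],[0,-0.05,0,0,0,0],[0,0,0,0,0,0]]])

```text
clock: 30.55
eef_pos: [534.9, -284.0, 113.5]
tool_rot: [3.142, 0.0, -1.579]
force: [0.2, 0.2, -0.3]
width: 65.0
```

```bash
python3 - <<'E'
from h import *
np.set_printoptions(precision=1,suppress=True)
plan([545,-284.2,113.3],-90.5,1)
for p in((458,481),(518,488)):
    px=(200+(p[0]+.5)/7-.5,150+(p[1]+.5)/7-.5); o,d=ray('side',px); print(o+d*((-250.8-o[1])/d[1]))
E
```

```text
t 30.55 tcp [ 534.9 -284.   113.5] rpy [180.    0.  -90.5] F [ 0.2  0.2 -0.3] w 65.0
[0.002, -0.202, 0.003, 0.0, 0.0, 0.003]
[ 522.9 -250.8   98.7]
[ 505.4 -250.8   98.9]
```

Request:
apply_moves(series=[[[0,-0.08,0,0,0,0],[0,-0.08,0,0,0,0],[0,-0.08,0,0,0,0],[0,-0.08,0,0,0,0],[0,-0.03,0,0,0,0]]])

```text
clock: 31.18
eef_pos: [552.6, -284.1, 113.5]
tool_rot: [-3.141, 0.0, -1.579]
force: [-0.3, 0.1, -0.8]
width: 64.7
```

Request:
apply_moves(series=[[[0,-0.05,0,0,0,0],[0,-0.05,0,0,0,0],[0,-0.05,0,0,0,0],[0,-0.05,0,0,0,0],[0,0,0,0,0,0]]])

```text
clock: 31.8
eef_pos: [562.4, -284.4, 113.5]
tool_rot: [-3.142, -0.0, -1.579]
force: [-1.0, 0.0, -0.2]
width: 64.8
```

Request:
apply_moves(series=[[[0,-0.05,0,0,0,0],[0,-0.05,0,0,0,0],[0,-0.04,0,0,0,0],[0,-0.04,0,0,0,0],[0,0,0,0,0,0]]])

```text
clock: 32.42
eef_pos: [571.8, -284.3, 113.6]
tool_rot: [-3.141, -0.0, -1.579]
force: [-0.3, -0.1, 1.1]
width: 64.8
```

Request:
apply_moves(series=[[[0,-0.03,0,0,0,0],[0,-0.03,0,0,0,0],[0,-0.03,0,0,0,0],[0,-0.03,0,0,0,0],[0,0,0,0,0,0]]])

```text
clock: 33.05
eef_pos: [576.4, -284.3, 113.4]
tool_rot: [3.14, 0.001, -1.58]
force: [-3.4, 1.3, 2.2]
width: 64.7
```

Request:
apply_moves(series=[[[0,-0.03,0,0,0,0],[0,-0.03,0,0,0,0],[0,-0.03,0,0,0,0],[0,-0.03,0,0,0,0],[0,0,0,0,0,0]]])

```text
clock: 33.67
eef_pos: [582.3, -284.3, 113.3]
tool_rot: [3.14, 0.001, -1.58]
force: [-5.1, 1.2, 3.1]
width: 64.7
```

Request:
apply_moves(series=[[[0,-0.02,0,0,0,0],[0,-0.02,0,0,0,0],[0,-0.02,0,0,0,0],[0,-0.02,0,0,0,0],[0,0,0,0,0,0]]])

```text
clock: 34.3
eef_pos: [585.3, -284.3, 113.1]
tool_rot: [3.138, 0.001, -1.58]
force: [-7.3, 0.7, 3.2]
width: 64.7
```

Request:
apply_moves(series=[[[0,-0.01,0,0,0,0],[0,-0.01,0,0,0,0],[0,-0.01,0,0,0,0],[0,-0.01,0,0,0,0],[0,0,0,0,0,0]]])

```text
clock: 34.92
eef_pos: [585.3, -284.3, 113.0]
tool_rot: [3.134, 0.002, -1.58]
force: [-11.2, 2.3, 5.2]
width: 64.9
```

```bash
python3 - <<'E'
from h import *
im=viewer.get_image('side');cv2.imwrite('pics/s10.png',im)
print(ctrl.read_state()['eef_pos'].round(1),ctrl.read_state()['force'].round(1))
def red(q): return (q[...,2].astype(int)>120)&(q[...,1]<70)&(q[...,0]<80)
m=red(im[180:200,235:260]);print(np.argwhere(m)+[180,235])
old=cv2.resize(cv2.imread('pics/c9.png'),(110,80),interpolation=cv2.INTER_AREA)
m=red(old[30:50,35:60]);print('old',np.argwhere(m)+[180,235])
b=im.astype(int);m=(b[...,0]>90)&(b[...,2]<60)&(b[...,1]<100)
for r in range(172,200,2): 
    c=np.flatnonzero(m[r,215:275])+215; w=np.flatnonzero((im[r,215:275].min(-1)>150))+215; o=np.flatnonzero((b[r,215:275,2]>180)&(b[r,215:275,0]<80))+215
    print(r,'blue',c[:1],c[-1:],'white',w[:1],w[-1:],'or',o[:1],o[-1:])
print(proj('side',[[575,-284-33,163],[575,-284+33,163],[597,-251,163],[575,-284,139]]))
E
```

```text
[ 585.3 -284.3  113. ] [-10.1   1.5   5.2]
[]
old [[189 246]
 [190 246]]
172 blue [] [] white [230] [230] or [] []
174 blue [240] [247] white [] [] or [] []
176 blue [240] [246] white [] [] or [] []
178 blue [240] [243] white [215] [215] or [] []
180 blue [240] [243] white [254] [254] or [] []
182 blue [240] [248] white [227] [252] or [223] [225]
184 blue [242] [248] white [225] [252] or [221] [223]
186 blue [248] [250] white [224] [227] or [219] [222]
188 blue [] [] white [224] [226] or [218] [222]
190 blue [] [] white [220] [234] or [] []
192 blue [] [] white [217] [243] or [] []
194 blue [] [] white [215] [241] or [] []
196 blue [] [] white [215] [239] or [] []
198 blue [] [] white [215] [239] or [] []
[[248.76373455 172.83481549]
 [238.92698716 186.17006684]
 [228.16517895 184.95341792]
 [244.3328301  190.0569585 ]]
```

```bash
python3 - <<'E'
import cv2
im=cv2.imread('pics/s10.png'); cv2.imwrite('pics/c10.png',cv2.resize(im[155:205,205:275],(798,570),interpolation=cv2.INTER_CUBIC))
E
```

```text
(no output)
```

View pics/c10.png

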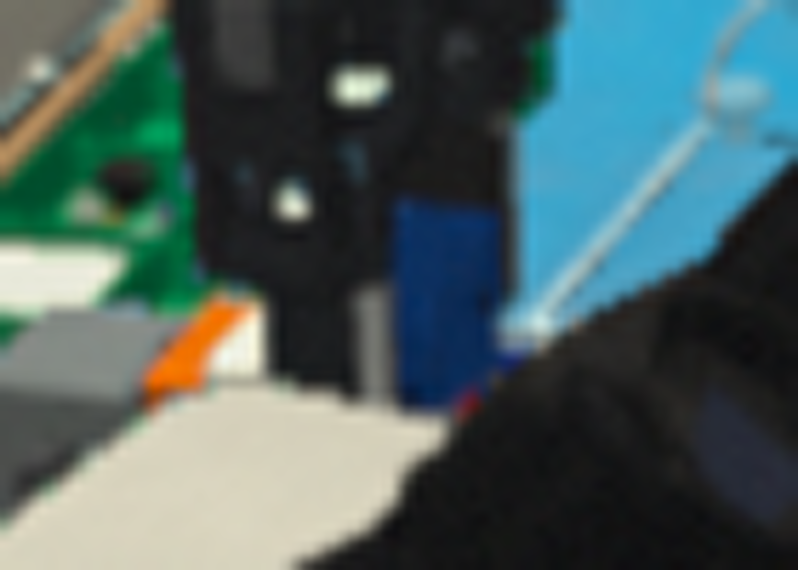

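The red nib shows in front of the blue face at the same pixel (246,190) as when it was up. I'll check by feel: back off gently and see whether the cup catches on the latch.

Request:
apply_moves(series=[[[0,0.02,0,0,0,0],[0,0.02,0,0,0,0],[0,0.02,0,0,0,0],[0,0,0,0,0,0],[0,0,0,0,0,0]]])

```text
clock: 35.6
eef_pos: [585.3, -284.3, 113.0]
tool_rot: [3.14, 0.001, -1.58]
force: [-5.1, 0.7, 0.3]
width: 64.8
```

Request:
apply_moves(series=[[[0,0.02,0,0,0,0],[0,0.02,0,0,0,0],[0,0,0,0,0,0],[0,0,0,0,0,0],[0,0,0,0,0,0]]])

```text
clock: 36.22
eef_pos: [584.2, -284.3, 113.4]
tool_rot: [3.141, 0.0, -1.579]
force: [-3.4, 0.7, -3.2]
width: 64.8
```

Request:
apply_moves(series=[[[0,0.02,0,0,0,0],[0,0.02,0,0,0,0],[0,0,0,0,0,0],[0,0,0,0,0,0],[0,0,0,0,0,0]]])

```text
clock: 36.85
eef_pos: [582.5, -284.3, 113.6]
tool_rot: [-3.141, 0.0, -1.579]
force: [-2.9, 3.1, -1.4]
width: 64.5
```

Request:
apply_moves(series=[[[0,0.02,0,0,0,0],[0,0.02,0,0,0,0],[0,0,0,0,0,0],[0,0,0,0,0,0],[0,0,0,0,0,0]]])

```text
clock: 37.48
eef_pos: [582.1, -284.4, 113.8]
tool_rot: [-3.138, -0.001, -1.579]
force: [5.0, 1.7, -4.8]
width: 64.8
```

The cup catches on the latch (TCP stalls at 582.1 and Fx flips to +5 N). It's latched, so I'll ease off the pull and release.

Request:
apply_moves(series=[[[0,-0.03,0,0,0,0],[0,-0.02,0,0,0,0],[0,0,0,0,0,0],[0,0,0,0,0,0],[0,0,0,0,0,0]]])

```text
clock: 38.1
eef_pos: [582.2, -284.3, 113.6]
tool_rot: [3.141, 0.001, -1.58]
force: [-1.3, 3.9, 2.2]
width: 65.0
```

Request:
apply_moves(series=[[[0,0,0,0,0,0],[0,0,0,0,0,0],[0,0,0,0,0,0],[0,0,0,0,0,0],[0,0,0,0,0,0]]], claw=1)

```text
clock: 38.72
eef_pos: [582.8, -284.6, 113.5]
tool_rot: [-3.142, -0.0, -1.58]
force: [0.5, -0.4, -0.4]
width: 85.4
```

Request:
apply_moves(series=[[[0,0,-0.2,0,0,0],[0,0,-0.5,0,0,0],[0,0,-0.8,0,0,0],[0,0,-0.6,0,0,0],[0,0,0,0,0,0]]])

```text
clock: 39.35
eef_pos: [584.5, -285.7, 222.2]
tool_rot: [-3.136, -0.003, -1.58]
force: [0.7, -0.7, 0.5]
width: 85.5
```

Request:
apply_moves(series=[[[0.6,0.6,0,0,0,0],[0.8,0.8,0,0,0,0],[0.8,0.8,0,0,0,0],[0.8,0.8,0,0,0,0],[0.5,0.5,0,0,0,0]]])

```text
clock: 39.98
eef_pos: [402.8, -460.0, 218.1]
tool_rot: [3.14, -0.0, -1.583]
force: [0.1, -0.3, 0.5]
width: 85.4
```

```bash
python3 - <<'E'
from h import *
np.set_printoptions(precision=1,suppress=True)
print(ctrl.read_state()['eef_pos'])
for n in('top','side'):
    im=viewer.get_image(n);cv2.imwrite(f'pics/f_{n}.png',im)
im=cv2.imread('pics/f_top.png');b=im.astype(int)
for nm,m,z in(('red',(b[...,2]>120)&(b[...,1]<70),140),('blue',(b[...,0]>90)&(b[...,2]<60)&(b[...,1]<90),161.5),('white',b.min(-1)>150,154),('or',(b[...,2]>170)&(b[...,0]<80),146.5)):
    q=np.argwhere(m[110:200,245:315])+[110,245]
    if len(q): lo,hi=q.min(0),q.max(0); print(nm,len(q),lo,hi,'x',atz('top',(q[:,1].mean(),hi[0]+.5),z)[0],atz('top',(q[:,1].mean(),lo[0]-.5),z)[0],'ymid',atz('top',q.mean(0)[::-1],z)[:2])
s=cv2.imread('pics/f_side.png').astype(int);print('side red',np.argwhere((s[180:200,235:260,2]>100)&(s[180:200,235:260,1]<60)&(s[180:200,235:260,0]<80))+[180,235])
E
```

```text
[ 402.8 -460.   218.1]
red 7 [162 280] [165 282] x 563.2184082565963 571.0131406748442 ymid [ 567.5 -284.2]
blue 264 [147 259] [197 303] x 498.5969958794122 595.4503864690093 ymid [ 557.6 -284.3]
white 163 [110 269] [168 294] x 554.7999549524602 669.2739373919342 ymid [ 614.3 -285.5]
or 73 [135 275] [139 289] x 612.4862642601149 622.2704495176748 ymid [ 617.4 -287.5]
side red []
```

```bash
python3 - <<'E'
from h import *
np.set_printoptions(precision=1,suppress=True)
b=cv2.imread('pics/f_top.png').astype(int)
for c in(270,281,292):
    print(c,[(r,b[r,c].tolist()) for r in range(130,172,2)])
print('exp rows z161.5/x572,594',proj('top',[[572,-284,161.5],[594,-284,161.5],[586,-284,154],[608,-284,154],[600,-284,146.5],[622,-284,146.5]])[:,1])
E
```

```text
270 [(130, [113, 109, 97]), (132, [112, 108, 96]), (134, [113, 109, 97]), (136, [116, 112, 101]), (138, [116, 111, 101]), (140, [133, 131, 123]), (142, [170, 175, 169]), (144, [167, 174, 169]), (146, [166, 158, 150]), (148, [158, 97, 58]), (150, [156, 96, 54]), (152, [158, 97, 56]), (154, [159, 98, 55]), (156, [145, 88, 51]), (158, [103, 66, 39]), (160, [66, 48, 29]), (162, [70, 48, 27]), (164, [73, 53, 29]), (166, [94, 76, 40]), (168, [91, 74, 41]), (170, [87, 71, 35])]
281 [(130, [113, 110, 101]), (132, [80, 73, 61]), (134, [70, 84, 123]), (136, [66, 115, 191]), (138, [64, 114, 190]), (140, [120, 138, 172]), (142, [185, 194, 188]), (144, [184, 194, 189]), (146, [164, 153, 144]), (148, [158, 94, 54]), (150, [159, 95, 53]), (152, [159, 94, 52]), (154, [161, 97, 54]), (156, [137, 80, 42]), (158, [97, 60, 31]), (160, [57, 43, 60]), (162, [50, 45, 124]), (164, [52, 47, 145]), (166, [74, 73, 155]), (168, [151, 154, 162]), (170, [132, 134, 129])]
292 [(130, [117, 116, 110]), (132, [116, 115, 108]), (134, [117, 115, 111]), (136, [113, 113, 113]), (138, [111, 113, 112]), (140, [135, 141, 138]), (142, [179, 187, 183]), (144, [177, 186, 182]), (146, [162, 147, 138]), (148, [159, 95, 54]), (150, [160, 97, 54]), (152, [159, 97, 55]), (154, [160, 98, 56]), (156, [136, 81, 45]), (158, [102, 65, 39]), (160, [67, 48, 29]), (162, [68, 49, 29]), (164, [89, 69, 37]), (166, [142, 117, 62]), (168, [143, 117, 63]), (170, [144, 117, 57])]
exp rows z161.5/x572,594 [158.8 147.3 152.3 140.9 145.9 134.7]
```

```bash
python3 -c "
from h import *
print(ctrl.read_state()['clock'],ctrl.read_state()['force'].round(1)); print(ctrl.finish_job())"
```

```text
40.075 [-0.   0.7 -0.8]
the job is handed in; nothing more can be done
None
```

I hung the small, middle and large cups on the bar in that order, open side to the back and nested. The red latch is up in front of the large one. I handed the job in at 40.1 s of the 72 s.

**Pushes on the hook:** the highest force reading was about 11 N along the bar. It came on the last push, when the stack stopped moving.

**Latch check:** I pulled the large cup back gently before letting go. It caught on the latch, with the tool stalled and about +5 N on it.

**Last picture from above:**
- The rear edges of the three cups are within 1 px (about 2 mm) of their expected places, about 13 mm apart.
- The cups sit square on the bar.
- Red shows in front of the blue cup.

**What didn't agree:**
- In the last side picture the red search found nothing. By then the blue cup and the microscope hid most of the latch, so the evidence that it is up is the pull test and the view from above.
- The camera put cup heights 1–3 mm above what the arm reported, and I aimed between the two.
- I did not measure the spool or the tins again. The arm did not go near them.

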